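# Set the guide for a meal box and store it with the membrane key

### The job

Set the labelling bench up for this size of meal box: slide the box until its long side is flush against the fixed stop rail, and close the loose guide bar up flush along the box's other long side, roughly centred on it, so that the box sits square between the two. Then store the setting by pressing the round flat key straight down with the fingertips until it has gone the little way it goes, hold it there for about a second without forcing it, and let go. Do not press the square key, leave the cup, the tape roll and the jar where they are, and leave rail, box and bar closed up.

Things in the scene. Friction and masses are not known exactly. Their poses are not given: they have to be found in the camera images.
- stop_rail: Fixed upright aluminium rail, 300 mm long (its x axis), 12 mm thick (y), 55 mm high (z), with two 6 mm high feet reaching 40 mm out on its +y side. Origin: middle of the underside of the plate. The face the box must meet is the -y face, at y = -6 mm in its frame. Its x axis points roughly along world +x.
- meal_box: Loose white lidded meal box, 190 mm (its x) by 130 mm (its y), straight sides 50 mm high, 61 mm with the lid; about 0.55 kg. Origin: centre of its underside. It lies flat on the -y side of the rail, its +y long side 15 to 35 mm from the rail, a little askew. When flush against the rail its origin is at y = -71 mm in the rail's frame.
- guide_bar: Loose straight aluminium bar, 220 mm long (its x), 30 mm wide (y), 40 mm high, with a central upright fin on top, 60 mm long, 12 mm thick (y), 18 mm high; about 0.35 kg. Origin: centre of its underside. It lies flat on the -y side of the box, askew. Flush along the box, its origin is at y = -80 mm in the box's frame, and then y = -151 mm in the rail's frame if the box is flush too.
- round_console: Fixed grey control pad, 100 x 100 mm and 34 mm high, that carries the round key. Origin: centre of its underside. It stands on either side of the bench, in the place that the other pad does not have.
- round_key: Round flat key on the round console, 32 mm across, 4 mm proud of the pad, 10 mm towards the pad's -x from its centre. It goes straight down 2 mm at most against a stiff spring (3 N per mm, 6 N fully down, then a hard stop). It registers when the fingertips press it with at least 4 N for 0.4 s; above 25 N it is damaged. Origin: centre of its underside, 32 mm above the bench.
- round_key_top (a point): Centre of the top of the round key, 38 mm above the bench.
- square_console: Fixed grey control pad like the other one, 100 x 100 x 34 mm, but with a square key. Origin: centre of its underside.
- square_key: Square flat key, 30 x 30 mm, on the square console, top 38 mm above the bench. Not to be pressed. Origin: centre of its underside, 32 mm above the bench.
- cup: Loose open paper cup, 68 mm across, 75 mm high, a bystander at the far right. Origin: centre of its underside.
- tape_roll: Loose roll of tape, a ring 90 mm across, 25 mm high, lying flat, a bystander at the near right. Origin: centre of its underside.
- sauce_jar: Loose glass jar with a steel cap, 62 mm across, 70 mm high, a bystander at the near left. Origin: centre of its underside.

How it is judged (in metres and radians):
On the way, in this order (a step that is already met when the one before it is completed fails the run):
1. the box is flush against the stop rail and the guide bar flush along its other side (y of meal_box in the frame of stop_rail between -0.0745 and -0.066 m and x of meal_box in the frame of stop_rail between -0.055 and 0.055 m and angle between the x axis of meal_box and the x axis of stop_rail, either way round below 0.03 rad and angle between each of meal_box, guide_bar's own z axis and vertical below 0.05 rad and y of guide_bar in the frame of meal_box between -0.0835 and -0.075 m and x of guide_bar in the frame of meal_box between -0.055 and 0.055 m and angle between the x axis of guide_bar and the x axis of meal_box, either way round below 0.03 rad and height (world z) of each of guide_bar, meal_box below 0.006 m), for 0.2 s.
2. the round key is held down with the fingertips at 4 N or more for 0.4 s, box and bar still closed up (all of step 1 and contact force between round_key and the fingers above 4 N), for 0.4 s.
At the end, for the whole second after the job is handed in: Box flat, within 3.5 mm of the rail and square to it within 0.03 rad, middle within 55 mm of the rail's; bar flat, within 3.5 mm of the box's other long side, parallel within 0.03 rad, middle within 55 mm of the box's; both at rest, round key let go (all of step 1 and linear speed of each of guide_bar, meal_box below 0.01 m/s and contact force between round_key and anything else below 0.5 N); the robot touches nothing.
It fails at once if the round key is pressed with more than 25 N (contact force between round_key and anything else above 25 N).
It fails at once if the square key is pressed with more than 2 N (contact force between square_key and anything else above 2 N).
It fails at once if the box is tipped (angle between meal_box's own z axis and vertical above 0.35 rad).
It fails at once if the cup, the tape roll or the jar is moved more than 30 mm (distance of any of cup, tape_roll, sauce_jar from where it was at the start of the episode above 0.03 m).
It also fails if it takes over 51 s, if anything falls off the work surface, if the arm or the gripper's body presses on something with over 40 N, if the wrist force passes 120 N, or if a joint passes its speed limit or range.

### The arm

A 6-joint arm with a two-finger parallel gripper is mounted at the origin on the work surface. World frame = base frame: x ahead of the robot, y to its left, z up, the work surface at z = 0. Lengths are in mm, angles in rad, forces in N, time in s.
With the tool pointing down it reaches from about 375 to 750 mm from the base axis. Payload 9 kg.
Tool frame: the origin (TCP) lies at the very end of the fingers, on their centre line; the grasp point (between the pads) lies 19 mm behind it; z points along the fingers, y is the line along which they close (so a half turn about z gives the same grasp; the last joint's range is limited). The gripper opens to 85 mm and grips with 20 to 120 N. Pads are 22 mm wide; open, the fingers measure 114 mm over their backs; the gripper's body (76 mm by 85 mm) begins 54 mm behind the grasp point. The pads swing forward as they close: fully open they stand 13 mm farther back than shut.
Start: joints at [0.908, 0.104, 0.097, 1.564, 0, 1.353], TCP at [258.175, 541.648, 231.331] pointing down, gripper open.
Joint ranges: [-2.99, 2.99], [-0.84, 1.86], [-1.1, 1.16], [-1.84, 2.11], [-1.51, 1.56], [-3.14, 3.14]. Speed limits (rad/s): [2.22, 2.22, 2.57, 3.14, 3.14, 3.14].

### API

Orientations are given as a 3x3 rotation matrix whose columns are the frame's x, y, z axes.
In Python, from cell import manip gives the robot as it stands.
- The arm moves only by the tool jog_arm, never from a script. Its argument "commands" is text: rows parted by semicolons, each of 6 numbers parted by spaces: the shift along the world's x, y, z in units of 25 mm (1.0 is 25 mm), then the turn, a rotation vector about the world's x, y, z in units of 5 degrees (1.0 is 5 degrees). A call has exactly 10 rows; each row is the pose to reach, as a shift and turn from the pose commanded when the call began; what a row does not reach only later rows make up. A row lasts 1/12 s, in which the tool goes at most 41.7 mm and 7.16 degrees, less where a joint would pass 70% of its speed; a pose out of reach is approached as far as the arm can. A call with a gripper value outside its range is refused whole. "claw" is the finger opening in mm, from 0 to 85.4, set as the call begins (left out, the last holds). The fingers move at their own pace and stop on an object; "newtons" is the grip in N (left out, the last holds). Time passes only in rows, so rows that repeat a pose let the fingers close, or fill a call up. It gives the time, the measured TCP pose, the force, the opening and the grip force at its end, in the units of the state.
- manip.get_obs(): the state, without advancing time (a new reading comes with each control period).
- manip.grab_frame(name): name is "side" or "top" or "wrist"; returns a dict with "img" (480x640x3 uint8, red, green, blue), "fx", "fy", "cx", "cy" (pixels), "rvec" (rotation vector, rad) and "tvec" (3), from world to camera coordinates, as OpenCV has them; the wrist camera has in their place "hand_eye" (4x4, takes a point from camera to tool coordinates, whose origin is the TCP and whose axes are the flange's). Camera axes: x right, y down, z forward; pixel columns grow to the right and rows downward; lengths in mm; the calibration is good to about 2 mm. A picture is of the moment at which its call begins: read the wrist's pose just before it. There is no depth.
- manip.finish_job(): hands the job in; it is judged then, once.
The state is a dict: "clock": time; "q": joint angles; "qvel": joint speeds; "joint_efforts": joint torques, N m; "tcp_pos": TCP position; "eef_rot": TCP orientation; "force": force on the tool from outside, world axes, zero at the start; "wrist_torque": the same for the moment, N m; "finger_gap": finger opening in mm; "finger_force": force on a finger pad.
Only numpy, scipy, OpenCV 4.12 (cv2) and the standard library are available. Lean on these libraries where they do the work, as an engineer would, in place of code of your own. Each camera call takes 0.05 s, during which the arm holds its last target. There are 200 camera calls.

## Working session

There is one attempt and no reset: what is moved stays moved. The work goes in short steps, Python scripts to look and compute and a tool call to move; the robot and the scene stay as the last step left them, time stands still between calls to the robot, and variables do not carry over. Pictures are saved under pics/ and viewed, at most 10 in all, crops included, and the job is handed in when it is done.

Besides the shell and the picture viewer there is one more tool, called after "Emit:" in YAML: its name, and indented under it one key for each argument. jog_arm: Moves the arm, as the interface text tells. Its arguments: {"type":"object","properties":{"commands":{"type":"string"},"claw":{"type":"number"},"newtons":{"type":"number"}},"required":["commands"]}

```bash
mkdir -p pics; cat > h.py <<'E'
import numpy as np, cv2, pickle
from cell import manip
def grab(n,f):
    o=manip.get_obs(); d=manip.grab_frame(n); cv2.imwrite(f'pics/{f}.png',d['img'][:,:,::-1]); d['obs']=o
    pickle.dump(d,open(f'pics/{f}.pkl','wb')); return d
def load(f): return pickle.load(open(f'pics/{f}.pkl','rb'))
def ray(d,u,v):
    c=np.array([(u-d['cx'])/d['fx'],(v-d['cy'])/d['fy'],1.])
    if 'hand_eye' in d:
        H=np.array(d['hand_eye']);R=np.array(d['obs']['eef_rot']).reshape(3,3)
        return R@H[:3,3]+np.array(d['obs']['tcp_pos']), R@(H[:3,:3]@c)
    R=cv2.Rodrigues(np.array(d['rvec'],float))[0];t=np.array(d['tvec'],float).ravel()
    return -R.T@t, R.T@c
def onz(d,u,v,z):
    o,r=ray(d,u,v); return o+r*(z-o[2])/r[2]
E
python3 - <<'E'
from h import *
for n in('top','side'):
    d=grab(n,n+'0'); print(n,ray(d,320,240))
print(manip.get_obs()['eef_rot'],manip.get_obs()['clock'])
E
```

```text
top (array([ 358.25910906,  -15.13538457, 1023.78804422]), array([ 1.94089639e-01,  9.85401434e-06, -9.81013242e-01]))
side (array([ 401.1795863 , -668.13042822,  660.19761413]), array([ 0.15437067,  0.73735735, -0.65766386]))
[[-9.02697892e-01  4.30274301e-01 -7.36085366e-04]
 [ 4.30274845e-01  9.02697471e-01 -9.13025319e-04]
 [ 2.71611068e-04 -1.14090505e-03 -9.99999312e-01]] 0.1
```

View pics/top0.png

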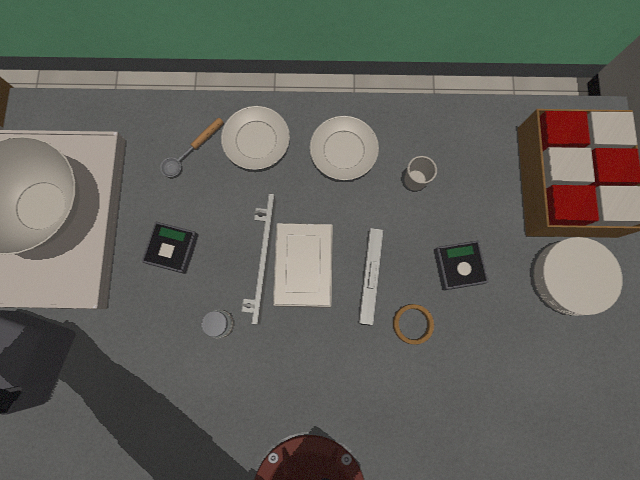

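View pics/side0.png

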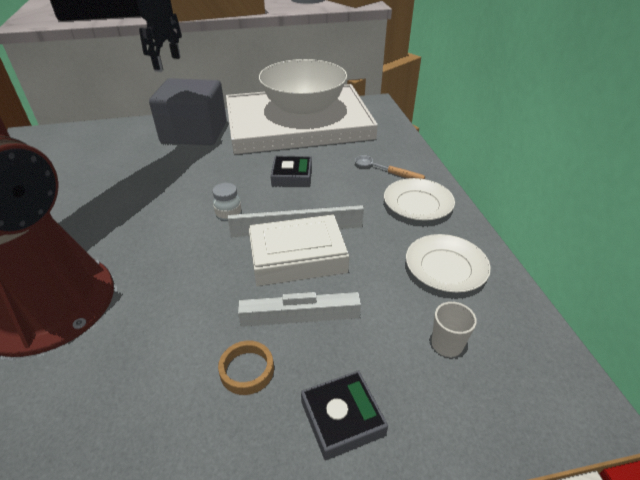

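Top view: the rail runs (255,323)–(271,195), the box is centred at about (303,265), and the bar runs (366,325)–(376,230) with its fin in the middle. The round key is on the right pad at (464,269). The square key is on the left pad at (166,250). The side view agrees (round key at 337,409).

```bash
python3 - <<'E'
from h import *
d=load('top0'); im=d['img']; g=im.min(2)
print('fx',d['fx'])
m=((g>125)).astype(np.uint8)
for name,(x0,y0,x1,y1),z in [('rail',(240,185,274,330),55),('box',(274,218,340,312),61),('bar',(352,222,390,332),40),('key',(450,255,478,282),38)]:
    s=np.zeros_like(m); s[y0:y1,x0:x1]=m[y0:y1,x0:x1]
    cs,_=cv2.findContours(s,cv2.RETR_EXTERNAL,cv2.CHAIN_APPROX_NONE); c=max(cs,key=cv2.contourArea)
    P=np.array([onz(d,u,v,z)[:2] for u,v in c[:,0]],np.float32)
    r=cv2.minAreaRect(P); b=cv2.boxPoints(r)
    e=[b[1]-b[0],b[2]-b[1]]; L=max(e,key=np.linalg.norm); L=L*np.sign(L[0])
    print(name,cv2.contourArea(c),np.round(r[0],1),np.round(r[1],1),'yaw',round(float(np.arctan2(L[1],L[0])),3),np.median(g[s>0]))
# side-view check of key
s=load('side0'); print('key side',onz(s,337,409,38),'key top',onz(d,464,269,38))
print('fin side',onz(s,299,297,58),'fin top',onz(d,371,276,58))
v=cv2.resize(im[185:340,235:395],None,fx=3.8,fy=3.8,interpolation=cv2.INTER_CUBIC)
cv2.imwrite('pics/crop0.png',v[:,:,::-1])
E
```

```text
fx 433.3577965848701
rail 725.0 [510.7 126.3] [ 37.5 297.5] yaw -0.088 160.0
box 4481.5 [493.9  21.7] [126.6 185.6] yaw -0.005 169.0
bar 1162.0 [ 473.6 -132.9] [ 30.9 218.7] yaw -0.117 164.0
key 118.5 [ 493.3 -345.3] [27.4 28.1] yaw -0.047 162.0
key side [ 494.27167901 -345.72617665   38.        ] key top [ 491.06474329 -345.20465035   38.        ]
fin side [ 474.42267286 -136.15214471   58.        ] fin top [ 469.22611585 -130.28780114   58.        ]
```

View pics/crop0.png

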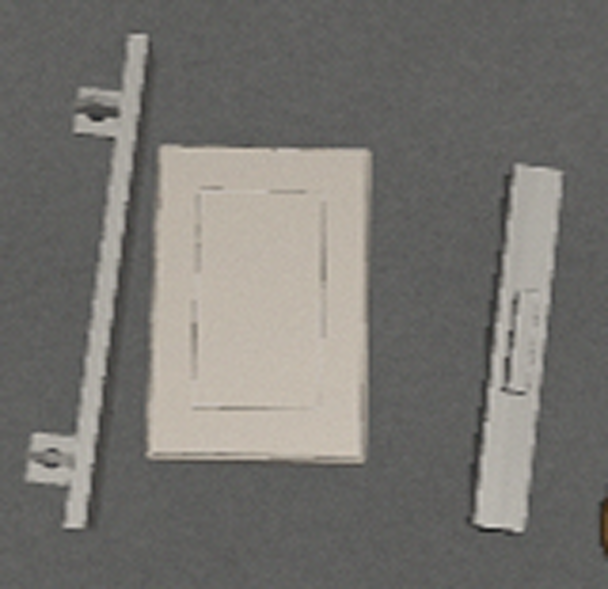

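The crop shows the rail plate with its feet on the left, the box slightly askew from it, and the bar fin at about (523,342). I'll fit the rail face next, leaving the feet out.

```bash
python3 - <<'E'
from h import *
d=load('top0'); g=d['img'].min(2)>120
def edge(rows,x0,x1,side,z):
    P=[]
    for v in rows:
        u=np.flatnonzero(g[v,x0:x1])+x0
        if len(u): P.append(onz(d,(u.max()+.5) if side else (u.min()-.5),v,z)[:2])
    P=np.array(P,np.float32); vx,vy,x,y=cv2.fitLine(P,cv2.DIST_HUBER,0,.01,.01).ravel(); k=vy/vx
    return k,y-k*x
for n,a,z in [('rail -y face',(range(200,318),250,274.5,1),55),('box +y',(range(228,300),274,335,0),61),('box -y',(range(228,300),285,345,1),61),('bar +y',(range(235,320),352,395,0),40),('bar -y',(range(235,320),352,395,1),40)]:
    r,x0,x1,s=a; k,c=edge(r,x0,int(x1),s,z); print(n,'slope %.3f'%k,'y at x=490: %.1f'%(c+k*490))
E
```

```text
rail -y face slope -0.088 y at x=490: 109.3
box +y slope -0.009 y at x=490: 85.1
box -y slope 0.006 y at x=490: -41.7
bar +y slope -0.117 y at x=490: -119.2
bar -y slope -0.117 y at x=490: -150.3
```

Emit:
jog_arm:
  commands: "0.4 -1.3 0 0 0 -0.7;0.85 -2.7 0 0 0 -1.4;1.3 -4.05 0 0 0 -2.1;1.7 -5.4 0 0 0 -2.8;2.15 -6.75 0 0 0 -3.55;2.55 -8.1 0 0 0 -4.25;3 -9.45 0 0 0 -5;3.4 -10.8 0 0 0 -5.7;3.85 -12.15 0 0 0 -6.4;4.28 -13.5 0 0 0 -7.12"
  claw: 85

```text
clock: 0.93
tcp_pos: [365.1, 202.6, 231.1]
eef_rot: [[-0.481, 0.877, 0.0], [0.877, 0.481, 0.0], [0.0, 0.0, -1.0]]
force: [1.8, -0.4, 0.5]
finger_gap: 84.9
finger_force: 0.0
```

Emit:
jog_arm:
  commands: "0.4 -1.3 0 0 0 -0.7;0.85 -2.7 0 0 0 -1.4;1.3 -4.05 0 0 0 -2.1;1.7 -5.4 0 0 0 -2.8;2.15 -6.75 0 0 0 -3.55;2.55 -8.1 0 0 0 -4.25;3 -9.45 0 0 0 -5;3.4 -10.8 0 0 0 -5.7;3.85 -12.15 0 0 0 -6.4;4.28 -13.5 0 0 0 -7.12"

```text
clock: 1.77
tcp_pos: [472.3, -135.2, 231.0]
eef_rot: [[0.12, 0.993, -0.0], [0.993, -0.12, 0.0], [0.0, -0.0, -1.0]]
force: [0.7, 1.7, 0.0]
finger_gap: 84.8
finger_force: 0.0
```

```bash
python3 - <<'E'
from h import *
d=grab('wrist','w1'); o=d['obs']; print(o['clock'],o['tcp_pos'],np.round(o['eef_rot'],3),o['force'],o['finger_gap'],np.round(o['qvel'],3)); print(np.round(d['hand_eye'],2),d['fx'])
E
```

```text
1.7667 [ 472.25317    -135.20302842  231.0473776 ] [[ 0.12   0.993 -0.   ]
 [ 0.993 -0.12   0.   ]
 [ 0.    -0.    -1.   ]] [0.7054254  1.7419052  0.00626828] 84.78860773943575 [-0.614  0.704  0.598 -0.107  0.004  0.14 ]
[[-0.0000e+00 -9.6000e-01 -2.8000e-01  7.1610e+01]
 [ 1.0000e+00  0.0000e+00 -0.0000e+00  2.0000e-02]
 [ 0.0000e+00 -2.8000e-01  9.6000e-01 -1.4242e+02]
 [ 0.0000e+00  0.0000e+00  0.0000e+00  1.0000e+00]] 396.43700296120943
```

View pics/w1.png

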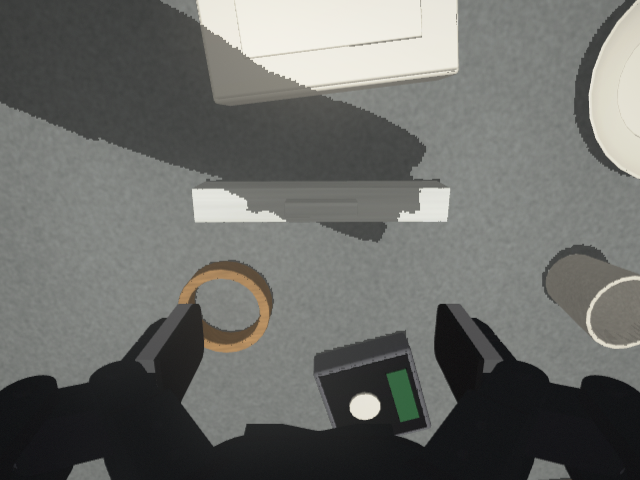

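Wrist view: bar top face corners at about (193,189), (450,188), (449,222) and (195,222), with the fin around (287–357, 200). Its image edges are horizontal, so the yaw matches.

```bash
python3 - <<'E'
from h import *
d=load('w1')
for n,u,v,z in [('bTL',193.5,189,40),('bTR',450,188,40),('bBR',449,222,40),('bBL',195,222,40),('finL',287,201,58),('finR',357,201,58),('key',364.5,406,38),('boxR',458,72,50),('boxL',216,102,50)]:
    print(n,np.round(onz(d,u,v,z)[:2],1))
P=np.array([onz(d,*p,40)[:2] for p in[(193.5,189),(450,188),(449,222),(195,222)]],np.float32); print(cv2.minAreaRect(P),P.mean(0),np.arctan2(*(P[1]+P[2]-P[0]-P[3])[::-1]))
E
```

```text
bTL [ 368.5 -106.9]
bTR [ 584.2 -132.1]
bBR [ 582.5 -161.8]
bBL [ 363.8 -135.4]
finL [ 447.6 -123.3]
finR [ 503.7 -130. ]
key [ 493.2 -344.3]
boxR [589.4 -42.1]
boxL [403.3 -41.2]
((474.9165954589844, -133.85523986816406), (29.64801597595215, 220.28900146484375), 83.12825775146484) [ 474.73767 -134.04216] -0.11804159
```

Emit:
jog_arm:
  commands: "0.1 -0.03 -1 0 0 0;0.1 -0.03 -2 0 0 0;0.1 -0.03 -3 0 0 0;0.1 -0.03 -4 0 0 0;0.1 -0.03 -5 0 0 0;0.1 -0.03 -6 0 0 0;0.1 -0.03 -6.7 0 0 0;0.1 -0.03 -7.2 0 0 0;0.1 -0.03 -7.44 0 0 0;0.1 -0.03 -7.44 0 0 0"

```text
clock: 2.65
tcp_pos: [474.0, -133.7, 44.2]
eef_rot: [[0.116, 0.993, -0.002], [0.993, -0.116, 0.001], [0.001, -0.002, -1.0]]
force: [-0.4, 0.3, -1.1]
finger_gap: 84.9
finger_force: 0.0
```

Emit:
jog_arm:
  commands: "0 0 0 0 0 0;0 0 0 0 0 0;0 0 0 0 0 0;0 0 0 0 0 0;0 0 0 0 0 0;0 0 0 0 0 0;0 0 0 0 0 0;0 0 0 0 0 0;0 0 0 0 0 0;0 0 0 0 0 0"
  claw: 50
  newtons: 50

```text
clock: 3.48
tcp_pos: [475.7, -134.7, 47.3]
eef_rot: [[0.116, 0.993, 0.002], [0.993, -0.116, -0.001], [-0.001, 0.002, -1.0]]
force: [-1.4, 1.0, 5.6]
finger_gap: 57.8
finger_force: 52.3
```

Emit:
jog_arm:
  commands: "0 0 0.08 0 0 0;0.01 0.15 0.08 0 0 0.1;0.04 0.4 0.08 0 0 0.2;0.07 0.7 0.08 0 0 0.33;0.09 1 0.08 0 0 0.33;0.12 1.3 0.08 0 0 0.33;0.14 1.6 0.08 0 0 0.33;0.17 1.9 0.08 0 0 0.33;0.19 2.2 0.08 0 0 0.33;0.22 2.5 0.08 0 0 0.33"

```text
clock: 4.32
tcp_pos: [480.6, -71.4, 48.2]
eef_rot: [[0.088, 0.996, 0.001], [0.996, -0.088, -0.002], [-0.002, 0.001, -1.0]]
force: [0.7, 0.6, -4.2]
finger_gap: 57.3
finger_force: 54.2
```

Emit:
jog_arm:
  commands: "0.01 0.15 0 0 0 0;0.02 0.3 0 0 0 0;0.04 0.45 0 0 0 0;0.05 0.6 0 0 0 0;0.06 0.7 0 0 0 0;0.07 0.8 0 0 0 0;0.08 0.9 0 0 0 0;0.09 1 0 0 0 0;0.09 1.05 0 0 0 0;0.09 1.05 0 0 0 0"

```text
clock: 5.15
tcp_pos: [483.3, -46.3, 48.7]
eef_rot: [[0.087, 0.996, 0.002], [0.996, -0.087, -0.003], [-0.003, 0.002, -1.0]]
force: [-2.6, -6.2, 9.7]
finger_gap: 57.7
finger_force: 57.9
```

```bash
python3 - <<'E'
from h import *
d=grab('top','t2')
v=cv2.resize(d['img'][185:340,235:395],None,fx=3.8,fy=3.8,interpolation=cv2.INTER_CUBIC)
cv2.imwrite('pics/crop2.png',v[:,:,::-1]); print(d['obs']['tcp_pos'],d['obs']['force'])
E
```

```text
[483.3203377  -46.30813091  48.66406385] [-2.58549063 -6.18639501  9.69635413]
```

View pics/crop2.png

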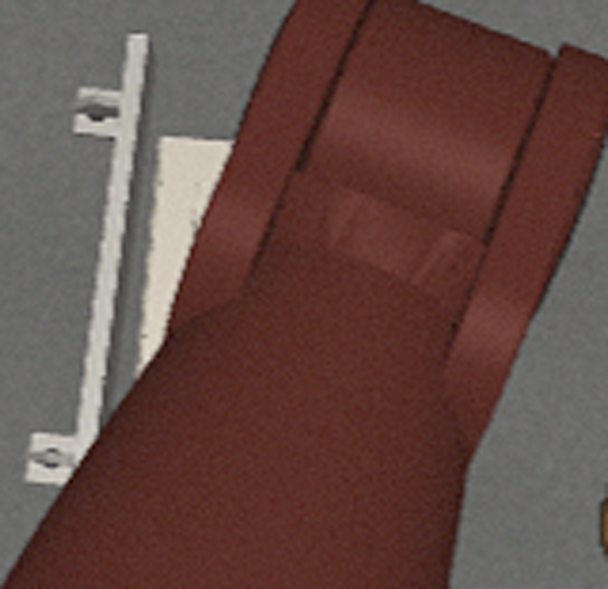

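The box edge is now parallel to the rail with a few millimetres left (box edge at crop x≈160→140, rail face 148→86).

Emit:
jog_arm:
  commands: "0 0.03 0.03 0 0 0;0 0.07 0.03 0 0 0;0.01 0.11 0.03 0 0 0;0.01 0.15 0.03 0 0 0;0.02 0.19 0.03 0 0 0;0.02 0.23 0.03 0 0 0;0.02 0.26 0.03 0 0 0;0.03 0.29 0.03 0 0 0;0.03 0.32 0.03 0 0 0;0.03 0.32 0.03 0 0 0"

```text
clock: 6.03
tcp_pos: [483.7, -38.3, 48.8]
eef_rot: [[0.088, 0.996, 0.001], [0.996, -0.088, -0.003], [-0.003, 0.001, -1.0]]
force: [-1.1, -7.9, 5.1]
finger_gap: 57.9
finger_force: 57.5
```

Emit:
jog_arm:
  commands: "0 0.02 0 0 0 0;0 0.04 0 0 0 0;0 0.06 0 0 0 0;0.01 0.08 0 0 0 0;0.01 0.1 0 0 0 0;0.01 0.12 0 0 0 0;0.01 0.14 0 0 0 0;0.01 0.16 0 0 0 0;0.01 0.16 0 0 0 0;0.01 0.16 0 0 0 0"

```text
clock: 6.87
tcp_pos: [484.1, -34.4, 48.7]
eef_rot: [[0.088, 0.996, 0.001], [0.996, -0.088, -0.003], [-0.003, 0.002, -1.0]]
force: [-0.2, -6.5, 5.0]
finger_gap: 57.3
finger_force: 57.4
```

Emit:
jog_arm:
  commands: "0 0.02 0 0 0 0;0 0.04 0 0 0 0;0 0.06 0 0 0 0;0.01 0.08 0 0 0 0;0.01 0.1 0 0 0 0;0.01 0.12 0 0 0 0;0.01 0.14 0 0 0 0;0.01 0.16 0 0 0 0;0.01 0.16 0 0 0 0;0.01 0.16 0 0 0 0"

```text
clock: 7.7
tcp_pos: [484.3, -30.8, 48.8]
eef_rot: [[0.089, 0.996, 0.001], [0.996, -0.089, -0.004], [-0.004, 0.002, -1.0]]
force: [-0.4, -9.5, 4.2]
finger_gap: 57.7
finger_force: 57.4
```

Emit:
jog_arm:
  commands: "0 0.02 0 0 0 0;0 0.04 0 0 0 0;0 0.06 0 0 0 0;0.01 0.08 0 0 0 0;0.01 0.1 0 0 0 0;0.01 0.12 0 0 0 0;0.01 0.12 0 0 0 0;0.01 0.12 0 0 0 0;0.01 0.12 0 0 0 0;0.01 0.12 0 0 0 0"

```text
clock: 8.53
tcp_pos: [483.9, -29.8, 48.9]
eef_rot: [[0.09, 0.996, -0.001], [0.996, -0.09, -0.008], [-0.008, 0.0, -1.0]]
force: [-5.7, -20.4, 5.5]
finger_gap: 57.7
finger_force: 57.6
```

Emit:
jog_arm:
  commands: "0 0.06 0 0 0 0;0 0.06 0 0 0 0;0 0.06 0 0 0 0;0 0.03 0 0 0 0;0 0 0 0 0 0;0 -0.02 0 0 0 0;0 -0.04 0 0 0 0;0 -0.06 0 0 0 0;0 -0.06 0 0 0 0;0 -0.06 0 0 0 0"

```text
clock: 9.37
tcp_pos: [484.1, -28.8, 48.7]
eef_rot: [[0.09, 0.996, 0.0], [0.996, -0.09, -0.003], [-0.002, 0.001, -1.0]]
force: [-3.3, -7.7, 6.8]
finger_gap: 57.4
finger_force: 57.5
```

Emit:
jog_arm:
  commands: "0 0 0 0 0 0;0 0 0 0 0 0;0 0 0 0 0 0;0 0 0 0 0 0;0 0 0 0 0 0;0 0 0 0 0 0;0 0 0.2 0 0 0;0 0 1 0 0 0;0 0 2.5 0 0 0;0 0 4 0 0 0"
  claw: 80

```text
clock: 10.2
tcp_pos: [482.7, -27.4, 148.5]
eef_rot: [[0.088, 0.996, -0.002], [0.996, -0.088, 0.001], [0.001, -0.002, -1.0]]
force: [1.0, -1.4, 0.2]
finger_gap: 79.8
finger_force: 0.0
```

Emit:
jog_arm:
  commands: "0 -1 1 0 0 0;0 -2 1.5 0 0 0;0 -3.5 1.5 0 0 0;0 -5 1.5 0 0 0;0 -6.5 1.5 0 0 0;0 -8 1.5 0 0 0;0 -9.2 1.5 0 0 0;0 -10 1.5 0 0 0;0 -10.4 1.5 0 0 0;0 -10.4 1.5 0 0 0"

```text
clock: 11.03
tcp_pos: [483.6, -289.4, 185.6]
eef_rot: [[0.09, 0.996, -0.0], [0.996, -0.09, -0.0], [-0.0, -0.0, -1.0]]
force: [-0.0, 0.3, 0.1]
finger_gap: 79.8
finger_force: 0.0
```

```bash
python3 - <<'E'
from h import *
d=grab('top','t3'); w=grab('wrist','w3'); print(d['obs']['tcp_pos'],d['obs']['force'])
v=cv2.resize(d['img'][185:340,235:395],None,fx=3.8,fy=3.8,interpolation=cv2.INTER_CUBIC)
cv2.imwrite('pics/crop3.png',v[:,:,::-1])
E
```

```text
[ 483.64487006 -289.37884095  185.55283829] [-0.01572711  0.26973624  0.09510086]
```

View pics/crop3.png

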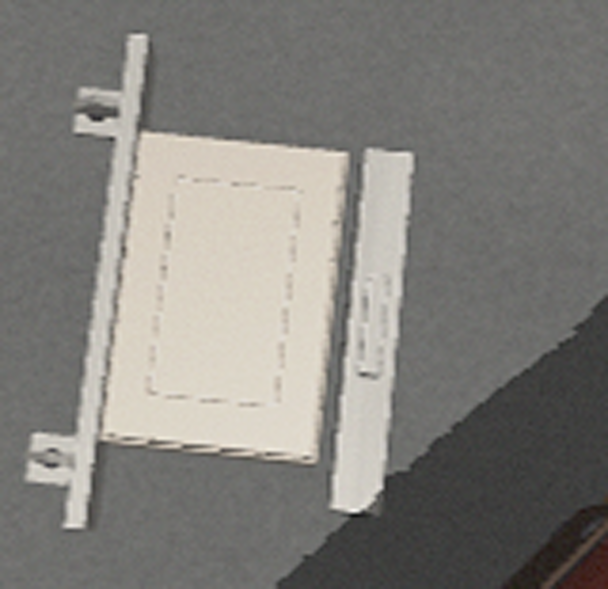

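View pics/w3.png

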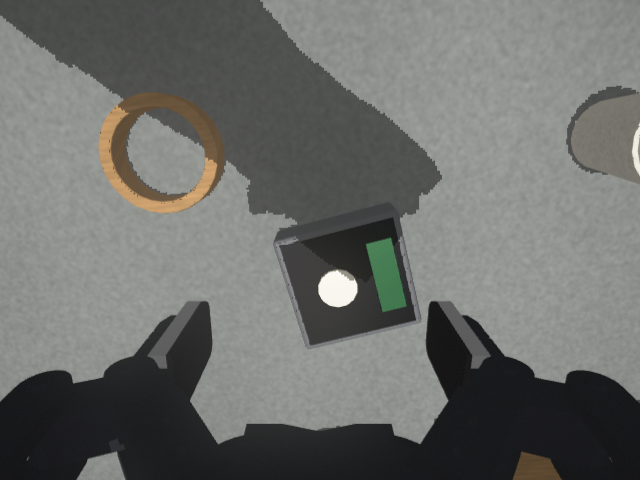

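The box is flush with the rail, but a dark strip remains between box and bar (crop x 350→365). The key is at wrist pixel (338,288). I'll measure the gap.

```bash
python3 - <<'E'
from h import *
d=load('t3'); g=d['img'].min(2).astype(float)
print(g[260,315:350].astype(int))
m=g>115
def fit(z,which,rows):
    P=[]
    for v in rows:
        c=255+round((323-v)*.125)+12   # start inside box
        u=c+20
        while m[v,u]: u+=1
        a=u-.5
        while not m[v,u]: u+=1
        b=u-.5
        while m[v,u]: u+=1
        P.append(onz(d,{'box':a,'b0':b,'b1':u-.5}[which],v,z)[:2])
    P=np.array(P,np.float32); vx,vy,x,y=cv2.fitLine(P,cv2.DIST_HUBER,0,.01,.01).ravel(); k=vy/vx
    print(which,z,'slope %.3f'%k,'y at 485: %.1f'%(y+k*(485-x)))
R=range(230,300)
fit(61,'box',R);fit(50,'box',R);fit(40,'b0',R);fit(40,'b1',R)
w=load('w3'); print('key',onz(w,337.5,288,38), 'tcp',w['obs']['tcp_pos'])
E
```

```text
[196 198 197 198 199 202 184 143 120 106 104  81 139 200 192 187 201 205
 192 190 191 183 179 193 203 175 101 111 111 106 107 107 107 107 103]
box 61 slope -0.088 y at 485: -21.2
box 50 slope -0.088 y at 485: -21.2
b0 40 slope -0.085 y at 485: -29.7
b1 40 slope -0.084 y at 485: -61.0
key [ 493.32082009 -344.90743917   38.        ] tcp [ 483.77347705 -287.86259996  185.58913542]
```

The box is flush on the rail (-21.2 measured, -20.8 expected), but the bar slipped in the grip and stands 8.5 mm off. I'll push its back face with the two open fingertips.

Emit:
jog_arm:
  commands: "0 1.2 0 0 0 0;0 2.7 0 0 0 0;0 4.2 -0.5 0 0 0;0 5.7 -1.2 0 0 0;0 6.9 -2.2 0 0 0;0 7.6 -3.4 0 0 0;0 7.8 -4.6 0 0 0;0 7.8 -5.8 0 0 0;0 7.8 -6.7 0 0 0;0 7.8 -6.9 0 0 0"

```text
clock: 11.97
tcp_pos: [481.2, -89.8, 9.4]
eef_rot: [[0.085, 0.996, -0.005], [0.996, -0.085, 0.003], [0.002, -0.005, -1.0]]
force: [-0.6, 0.6, -0.5]
finger_gap: 79.6
finger_force: 0.0
```

Emit:
jog_arm:
  commands: "0 0 0 0 0 0;0 0.1 0 0 0 0;0 0.25 0 0 0 0;0 0.4 0 0 0 0;0 0.55 0 0 0 0;0.05 0.65 0 0 0 0;0.05 0.75 0 0 0 0;0.05 0.85 0 0 0 0;0.05 0.95 0 0 0 0;0.05 0.95 0 0 0 0"

```text
clock: 12.8
tcp_pos: [485.3, -68.9, 13.2]
eef_rot: [[0.088, 0.996, 0.0], [0.996, -0.088, -0.0], [-0.0, 0.0, -1.0]]
force: [-1.0, -0.1, 0.2]
finger_gap: 79.8
finger_force: 0.0
```

Emit:
jog_arm:
  commands: "0 0.03 0 0 0 0;0 0.06 0 0 0 0;0 0.09 0 0 0 0;0.01 0.12 0 0 0 0;0.01 0.15 0 0 0 0;0.01 0.18 0 0 0 0;0.02 0.21 0 0 0 0;0.02 0.24 0 0 0 0;0.02 0.26 0 0 0 0;0.02 0.26 0 0 0 0"

```text
clock: 13.63
tcp_pos: [485.7, -62.5, 13.1]
eef_rot: [[0.088, 0.996, 0.0], [0.996, -0.088, 0.0], [0.0, 0.0, -1.0]]
force: [0.4, -2.8, 1.7]
finger_gap: 80.1
finger_force: 1.1
```

Emit:
jog_arm:
  commands: "0 0.02 0 0 0 0;0 0.04 0 0 0 0;0 0.06 0 0 0 0;0 0.08 0 0 0 0;0 0.08 0 0 0 0;0 0.08 0 0 0 0;0 0.08 0 0 0 0;0 0.08 0 0 0 0;0 0.08 0 0 0 0;0 0.08 0 0 0 0"

```text
clock: 14.47
tcp_pos: [485.7, -61.8, 13.1]
eef_rot: [[0.088, 0.996, -0.0], [0.996, -0.088, -0.003], [-0.003, 0.0, -1.0]]
force: [-0.4, -9.7, -0.6]
finger_gap: 80.2
finger_force: 4.8
```

Emit:
jog_arm:
  commands: "0 0.03 0 0 0 0;0 0.06 0 0 0 0;0 0.08 0 0 0 0;0 0.08 0 0 0 0;0 0.08 0 0 0 0;0 0.08 0 0 0 0;0 0.04 0 0 0 0;0 0 0 0 0 0;0 -0.1 0 0 0 0;0 -0.3 0 0 0 0"

```text
clock: 15.3
tcp_pos: [485.3, -67.5, 12.7]
eef_rot: [[0.087, 0.996, -0.001], [0.996, -0.087, 0.001], [0.001, -0.001, -1.0]]
force: [0.4, -0.9, -0.3]
finger_gap: 80.1
finger_force: 0.0
```

Emit:
jog_arm:
  commands: "0 -0.3 0 0 0 0;0 -0.6 0 0 0 0;0 -0.9 0.5 0 0 0;0 -1.2 1.5 0 0 0;0 -2 3 0 0 0;0.05 -3.3 4 0 0 0;0.1 -4.8 4.4 0 0 0;0.1 -6.3 4.4 0 0 0;0.1 -7.5 4.4 0 0 0;0.1 -8.2 4.4 0 0 0"
  claw: 0

```text
clock: 16.13
tcp_pos: [487.8, -277.1, 124.4]
eef_rot: [[0.09, 0.996, 0.001], [0.996, -0.09, -0.002], [-0.001, 0.001, -1.0]]
force: [-0.7, 0.6, 0.2]
finger_gap: -0.1
finger_force: 0.0
```

```bash
python3 - <<'E'
from h import *
d=grab('top','t4'); o=d['obs']; print(o['tcp_pos'],o['force'],o['finger_gap'])
v=cv2.resize(d['img'][185:340,235:395],None,fx=3.8,fy=3.8,interpolation=cv2.INTER_CUBIC)
cv2.imwrite('pics/crop4.png',v[:,:,::-1])
E
```

```text
[ 487.81211016 -277.1494592   124.42182982] [-0.70107634  0.64681757  0.163719  ] -0.08175359764510451
```

View pics/crop4.png

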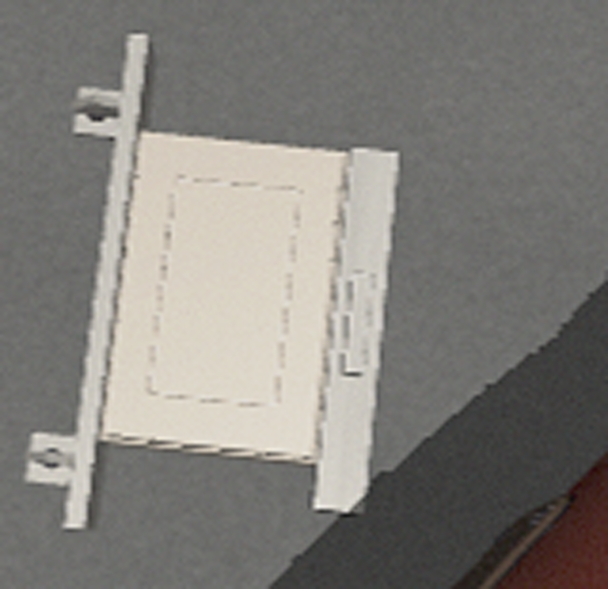

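The stack is closed up: no strip is visible between box and bar (crop x≈345→318). Next, the key.

Emit:
jog_arm:
  commands: "0.1 -0.6 0 0 0 0;0.2 -1.2 0 0 0 0;0.2 -1.8 -0.4 0 0 0;0.2 -2.3 -0.9 0 0 0;0.2 -2.6 -1.4 0 0 0;0.2 -2.6 -1.9 0 0 0;0.2 -2.6 -2.3 0 0 0;0.2 -2.6 -2.5 0 0 0;0.2 -2.6 -2.5 0 0 0;0.2 -2.6 -2.5 0 0 0"

```text
clock: 17.02
tcp_pos: [493.2, -337.4, 60.6]
eef_rot: [[0.087, 0.996, -0.0], [0.996, -0.087, 0.0], [0.0, -0.0, -1.0]]
force: [0.4, -0.4, 1.0]
finger_gap: -0.0
finger_force: 0.0
```

Emit:
jog_arm:
  commands: "0 -0.1 0 0 0 0;0 -0.2 0 0 0 0;0 -0.3 -0.2 0 0 0;0 -0.3 -0.4 0 0 0;0 -0.3 -0.6 0 0 0;0 -0.3 -0.75 0 0 0;0 -0.3 -0.8 0 0 0;0 -0.3 -0.8 0 0 0;0 -0.3 -0.8 0 0 0;0 -0.3 -0.8 0 0 0"

```text
clock: 17.85
tcp_pos: [493.3, -345.7, 40.8]
eef_rot: [[0.088, 0.996, 0.0], [0.996, -0.088, -0.0], [-0.0, 0.0, -1.0]]
force: [0.4, -0.0, 0.2]
finger_gap: -0.3
finger_force: 0.0
```

Emit:
jog_arm:
  commands: "0 0 -0.02 0 0 0;0 0.01 -0.04 0 0 0;0 0.02 -0.06 0 0 0;0 0.02 -0.08 0 0 0;0 0.02 -0.1 0 0 0;0 0.02 -0.12 0 0 0;0 0.02 -0.14 0 0 0;0 0.02 -0.14 0 0 0;0 0.02 -0.14 0 0 0;0 0.02 -0.14 0 0 0"

```text
clock: 18.68
tcp_pos: [493.2, -345.1, 37.2]
eef_rot: [[0.088, 0.996, 0.0], [0.996, -0.088, -0.0], [-0.0, 0.0, -1.0]]
force: [-0.5, 0.7, 3.1]
finger_gap: -0.5
finger_force: 1.2
```

Emit:
jog_arm:
  commands: "0 0 -0.02 0 0 0;0 0 -0.04 0 0 0;0 0 -0.06 0 0 0;0 0 -0.08 0 0 0;0 0 -0.1 0 0 0;0 0 -0.1 0 0 0;0 0 -0.1 0 0 0;0 0 -0.1 0 0 0;0 0 -0.1 0 0 0;0 0 -0.1 0 0 0"

```text
clock: 19.52
tcp_pos: [493.3, -345.2, 36.0]
eef_rot: [[0.088, 0.996, 0.0], [0.996, -0.088, -0.0], [-0.0, 0.0, -1.0]]
force: [-4.8, 4.9, 14.5]
finger_gap: 0.0
finger_force: 7.4
```

Emit:
jog_arm:
  commands: "0 0 0.02 0 0 0;0 0 0.02 0 0 0;0 0 0.02 0 0 0;0 0 0.02 0 0 0;0 0 0.02 0 0 0;0 0 0.02 0 0 0;0 0 0.02 0 0 0;0 0 0.02 0 0 0;0 0 0.02 0 0 0;0 0 0.02 0 0 0"

```text
clock: 20.35
tcp_pos: [493.3, -345.1, 36.0]
eef_rot: [[0.088, 0.996, 0.0], [0.996, -0.088, -0.0], [-0.0, 0.0, -1.0]]
force: [-3.4, 3.6, 11.3]
finger_gap: 0.3
finger_force: 5.5
```

Emit:
jog_arm:
  commands: "0 0 0.1 0 0 0;0 0 0.3 0 0 0;0 0 0.8 0 0 0;0 0 1.5 0 0 0;0 0 2.5 0 0 0;0 0 3.5 0 0 0;0 0 4 0 0 0;0 0 4 0 0 0;0 0 4 0 0 0;0 0 4 0 0 0"

```text
clock: 21.18
tcp_pos: [492.8, -344.7, 133.8]
eef_rot: [[0.088, 0.996, -0.001], [0.996, -0.088, 0.001], [0.001, -0.001, -1.0]]
force: [0.4, -0.6, -0.8]
finger_gap: 0.4
finger_force: 0.0
```

```bash
python3 - <<'E'
from h import *
d=grab('top','t5'); a=load('t4')['img'].astype(int); df=np.abs(d['img'].astype(int)-a).max(2)[190:300,250:345]
print('changed px in stack',(df>40).sum(), d['obs']['tcp_pos'],d['obs']['force'],np.round(d['obs']['qvel'],3))
E
```

```text
changed px in stack 0 [ 492.78386202 -344.70459108  133.78757677] [ 0.41663028 -0.56154696 -0.75608044] [-0.     0.007 -0.011  0.     0.001 -0.001]
```

```bash
python3 -c "
from cell import manip
print(manip.finish_job())"
```

```text
the job is handed in; nothing more can be done
None
```

I handed the job in at about 21 s with the box flush on the rail, the bar closed up along it, and the round key held at about 11 N for roughly a second and released; no verdict came back from the judging.

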